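# Return the sample containers to their marked station plates

## Task

Stand each of the four white, green-lidded sample containers on the station plate whose printed outline has the shape of its base: the specimen cup in the large circle, the sample tube in the small circle, the square bottle in the square and the oblong slide box in the long rectangle. Each must end upright, inside its outline, with the bottle and the box turned to run parallel to their outlines (either way round). Keep every container upright throughout, and leave the petri dish and the timer where they are.

Things in the scene. Friction and masses are not known exactly. Their poses are not given: they have to be found in the camera images.
- cup_mid (a point): Centre (half-way up) of the specimen cup: a wide, upright round white cup, 54 mm diameter, 66 mm tall, with a green lid 58 mm across on its top 14 mm. Rigid. z is up its axis.
- tube_mid (a point): Centre (half-way up) of the sample tube: a slim, upright, flat-footed round white tube, 28 mm diameter, 84 mm tall, with a green cap 32 mm across on its top 18 mm. z is up its axis.
- bottle_mid (a point): Centre (half-way up) of the square bottle: a white body 42 x 42 mm and 54 mm tall, then a round neck and green cap (30 mm across), 76 mm tall in all. x and y are square to the body's faces, z is up.
- box_mid (a point): Centre (half-way up) of the slide box: an oblong box standing on its long narrow side, 86 mm long (its x) by 28 mm wide (its y) by 52 mm tall (z), white with a shut green lid on the top 16 mm (same outline as the box).
- plate_cup: Fixed white station plate, 110 x 110 mm, 7 mm thick, with a thin black printed outline centred on it: a large circle of 64 mm inner diameter, for the specimen cup. Origin at the centre of its underside, z up; the standing surface is 7 mm above it.
- plate_tube: Fixed white station plate, 110 x 110 mm, 7 mm thick, with a thin black printed outline centred on it: a small circle of 38 mm inner diameter, for the sample tube. Origin at the centre of its underside, z up; the standing surface is 7 mm above it.
- plate_bottle: Fixed white station plate, 110 x 110 mm, 7 mm thick, with a thin black printed outline centred on it: a square of 52 mm inside, for the square bottle. x and y are square to the outline. Origin at the centre of its underside, z up; the standing surface is 7 mm above it.
- plate_box: Fixed white station plate, 110 x 110 mm, 7 mm thick, with a thin black printed outline centred on it: a long rectangle of 96 x 38 mm inside, for the slide box. x is along the outline's long side. Origin at the centre of its underside, z up; the standing surface is 7 mm above it.
- dish: Bystander: a loose low petri dish, clear with an amber filling, 60 mm diameter, 15 mm tall. Origin at the centre of its underside.
- timer: Bystander: a loose grey bench timer lying flat, 50 x 62 mm, 18 mm tall, with a small green screen. Origin at the centre of its underside.
There are look-alikes about, which are no part of the job. Leave any blue or pink look-alike of the part that bears box_mid alone. What is shaped like the part that bears bottle_mid but orange is not meant.

How it is judged:
By the outcome, as a careful person would: the job done as asked, in the order asked, and still so for the second after the job is handed in, with the robot touching nothing.
It also fails if it takes over 118 s, if anything falls off the work surface, if the arm or the gripper's body presses on something with over 40 N, if the wrist force passes 120 N, or if a joint passes its speed limit or range.

## Robot

A 6-joint arm with a two-finger parallel gripper is mounted at the origin on the work surface. World frame = base frame: x ahead of the robot, y to its left, z up, the work surface at z = 0. Lengths are in mm, angles in rad, forces in N, time in s.
With the tool pointing down it reaches from about 400 to 825 mm from the base axis. Payload 7 kg.
Tool frame: the origin (TCP) lies at the very end of the fingers, on their centre line; the grasp point (between the pads) lies 19 mm behind it; z points along the fingers, y is the line along which they close (so a half turn about z gives the same grasp; the last joint's range is limited). The gripper opens to 88 mm and grips with 3 to 60 N. Pads are 19 mm wide; open, the fingers measure 130 mm over their backs; the gripper's body (78 mm by 193 mm) begins 47 mm behind the grasp point.
Start: joints at [1.568, 0.359, 0.012, 0, -1.224, -0.288], TCP at [193.544, 646.634, 226.561] pointing down, gripper open.
Joint ranges: [-3.07, 3.07], [-1.43, 2.12], [-1.02, 1.25], [-3.03, 1.67], [-3.05, -0], [-3.03, 3.03]. Speed limits (rad/s): [2.39, 2.39, 3.01, 3.14, 3.14, 3.14].

## Interface

Orientations are given as a rotation vector (axis times angle).
In Python, from station import read_state, capture, camera_params, ctrl, spotter gives the robot as it stands.
- The arm moves only by the tool jog_arm, never from a script. Its argument "moves" is a list of rows, each an object of numbers: "grip": the opening, from -1 (shut) to 1 (fully open); "x", "y", "z": the shift along the tool's x, y, z in mm; "wx", "wy", "wz": the turn, a rotation vector about the tool's x, y, z in degrees. A call has exactly 10 rows; each row shifts and turns the commanded pose from where the row before left it, along the tool's axes as they then stand; what a row does not reach is not made up. A row lasts 1/10 s, in which the tool goes at most 50 mm and 8.59 degrees, less where a joint would pass 70% of its speed; a pose out of reach is approached as far as the arm can. A call with a gripper value outside its range is refused whole. The fingers move at their own pace and stop on an object; "newtons" is the grip in N (left out, the last holds). Time passes only in rows, so rows that do not move let the fingers close, or fill a call up. It gives the time, the measured TCP pose, the force, the opening and the grip force at its end, in the units of the state.
- read_state(): the state, without advancing time (a new reading comes with each control period).
- capture(name): name is "side" or "top"; returns (picture, depth): 384x512x3 uint8, red, green, blue; 384x512 float32, mm along the optical axis (not along the pixel's ray), 0 where there is no reading.
- camera_params(name): a dict with "fov_y" (degrees; the focal length in pixels is half the picture's height over the tangent of half this angle, whatever the lens; pixels are square), "cx", "cy" (the principal point, pixels), "pose" (4x4, takes a point from camera to world coordinates). Camera axes: x right, y down, z forward; pixel columns grow to the right and rows downward; lengths in mm; the calibration is good to about 2 mm. A picture is of the moment at which its call begins. camera_params takes no time and is no camera call.
- ctrl.sign_off(): hands the job in; it is judged then, once.
Trained networks look in the newest picture that a camera, given by its name, has taken for a name from the list of things; names that differ only in an ending like _2 or _b are one class to them, and where a whole thing is asked for, a point or a joint stands for the part that bears it (a point fixed in the world has none). Each returns a list of dicts, best first, with "p" (0 to 1); they miss things now and then, are a little off and sometimes report something else, mostly with a low value. They report only what shows in the picture. A call takes as long as a camera call. They do not tell look-alikes from the thing itself.
- spotter.look_for(query, camera): "rect" ([left, top, right, bottom] as shares, 0 to 1, of the picture: columns of its width, rows of its height, round what is visible of it).
The state is a dict: "time_s": time; "joint_positions": joint angles; "joint_velocities": joint speeds; "joint_efforts": joint torques, N m; "eef_pos": TCP position; "orientation": TCP orientation; "force": force on the tool from outside, world axes, zero at the start; "ft_torque": the same for the moment, N m; "opening": finger opening in mm; "gripper_force": force on a finger pad.
Only numpy, scipy, OpenCV 4.12 (cv2) and the standard library are available. Lean on these libraries where they do the work, as an engineer would, in place of code of your own. Each camera call takes 0.05 s, during which the arm holds its last target. There are 200 camera calls.

## Working session

There is one attempt and no reset: what is moved stays moved. The work goes in short steps, Python scripts to look and compute and a tool call to move; the robot and the scene stay as the last step left them, time stands still between calls to the robot, and variables do not carry over. Pictures are saved under pics/ and viewed, at most 14 in all, crops included, and the job is handed in when it is done.

Besides the shell and the picture viewer there is one more tool, called as name(argument=value, ...) on one line, values as JSON. jog_arm: Moves the arm, as the interface text tells. Its arguments: {"type":"object","properties":{"moves":{"type":"array","items":{"type":"object","properties":{"grip":{"type":"number"},"x":{"type":"number"},"y":{"type":"number"},"z":{"type":"number"},"wx":{"type":"number"},"wy":{"type":"number"},"wz":{"type":"number"}}}},"newtons":{"type":"number"}},"required":["moves"]}

```bash
mkdir -p pics; ls
python3 - <<'E'
from station import *
import cv2, numpy as np
for n in ("top","side"):
    im,d=capture(n); cv2.imwrite(f"pics/{n}0.png",cv2.cvtColor(cv2.resize(im,(800,600)),cv2.COLOR_RGB2BGR))
    np.savez(f"{n}0.npz",im=im,d=d)
    print(n,camera_params(n))
print(read_state())
E
```

```text
pics
top {'fov_y': 56.17030218835956, 'cx': 252.77915605344154, 'cy': 193.3531790058761, 'pose': array([[ 2.37329031e-02, -9.88262914e-01,  1.50907795e-01,
         3.90466398e+02],
       [-9.99633367e-01, -2.54269745e-02, -9.30590826e-03,
         4.32665633e+00],
       [ 1.30338127e-02, -1.50631611e-01, -9.88504040e-01,
         9.65787162e+02],
       [ 0.00000000e+00,  0.00000000e+00,  0.00000000e+00,
         1.00000000e+00]])}
side {'fov_y': 55.57961832511265, 'cx': 256.3548894464522, 'cy': 200.29723891274043, 'pose': array([[ 7.14695007e-01, -3.86916320e-01,  5.82672128e-01,
        -1.06376889e+02],
       [-6.99425381e-01, -3.99992123e-01,  5.92292527e-01,
        -6.47764132e+02],
       [ 3.89661659e-03, -8.30844186e-01, -5.56491468e-01,
         6.71960648e+02],
       [ 0.00000000e+00,  0.00000000e+00,  0.00000000e+00,
         1.00000000e+00]])}
{'time_s': 0.1, 'joint_positions': array([ 1.56808357e+00,  3.59354422e-01,  1.11370521e-02, -3.23695003e-04,
       -1.22408855e+00, -2.88104984e-01]), 'joint_velocities': array([ 0.00097694, -0.00176913,  0.00140755,  0.00325223, -0.00029412,
        0.0004183 ]), 'joint_efforts': array([-2.59836183e-03, -5.84161484e+01,  2.93753171e+01,  7.01534227e+00,
        1.01606915e-02, -4.71875637e-05]), 'eef_pos': array([193.43866256, 646.22628948, 225.68246984]), 'orientation': array([ 3.10689223e+00, -4.55155776e-01, -1.35924594e-04]), 'force': array([ 0.45358864,  0.55210724, -0.012417  ]), 'ft_torque': array([ 0.00385956, -0.05252407,  0.00940465]), 'gripper_force': 0.0, 'opening': 87.88830657006858}
```

View pics/top0.png

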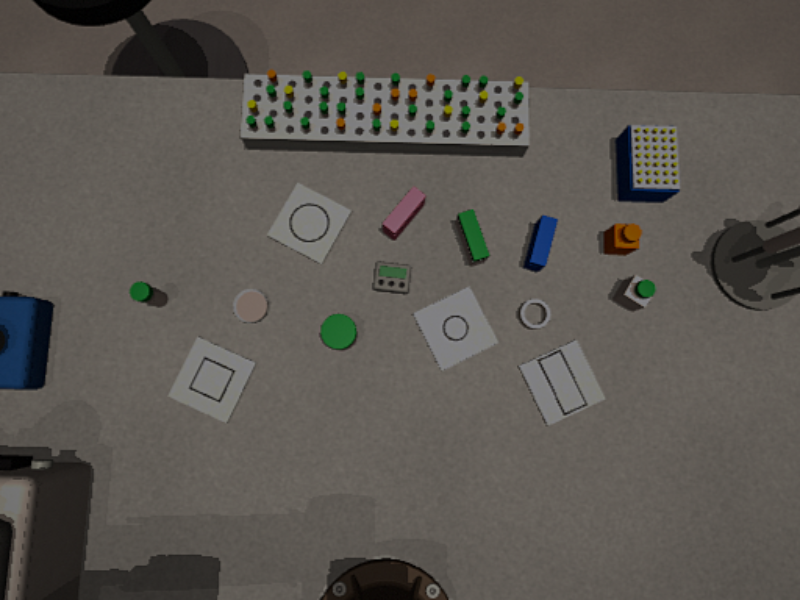

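View pics/side0.png

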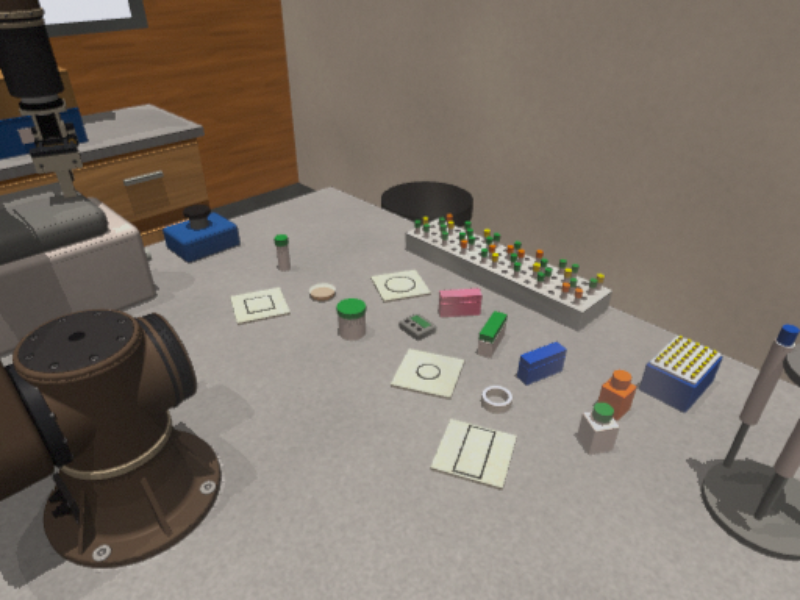

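Top view (800x600): cup lid at (339,331), tube cap (141,291), bottle cap (646,289), green box (473,236). The plates are circle (309,222), small circle (456,328), square (213,379) and rectangle (562,381). The dish is at (250,306) and the timer at (392,277). The side view agrees.

```bash
cat > h.py <<'E'
import numpy as np, cv2
from station import *
def world(n,d):
    c=camera_params(n); f=192/np.tan(np.radians(c["fov_y"]/2))
    v,u=np.mgrid[:384,:512]; P=np.stack([(u-c["cx"])*d/f,(v-c["cy"])*d/f,d],-1)
    return P@c["pose"][:3,:3].T+c["pose"][:3,3]
def rect(pts):
    (cx,cy),(w,h),a=cv2.minAreaRect(pts.astype(np.float32))
    if h>w: w,h,a=h,w,a+90
    return np.round([cx,cy,w,h,(a+90)%180-90],1)
def comps(m,amin=15):
    n,l,s,c=cv2.connectedComponentsWithStats(m.astype(np.uint8),connectivity=8)
    for i in range(1,n):
        if s[i,4]>=amin: yield c[i],l==i
E
python3 - <<'E'
from h import *
for n in ("top","side"):
    z=np.load(n+"0.npz"); im=z["im"].astype(int); d=z["d"]; W=world(n,d)
    r,g,b=im[...,0],im[...,1],im[...,2]
    print(n,"table z", [np.round(W[v,u],1).tolist() for v,u in ((300,270),(250,250))])
    gm=(g>1.6*r)&(g>1.6*b)&(d>0)&(g>40)
    for c,m in comps(gm,30):
        p=W[m]; zt=np.percentile(p[:,2],90); t=p[np.abs(p[:,2]-zt)<5]
        print("green",np.round(c),m.sum(),"ztop",zt.round(1),"rect",rect(t[:,:2]),"cen",t.mean(0).round(1))
    if n=="top":
        hi=(W[...,2]<15)&(W[...,2]>2)&(d>0)&(im.min(-1)>95)
        print("bright ex",im[165,290],im[300,360//1])
        for c,m in comps(hi,400):
            m2=cv2.morphologyEx(m.astype(np.uint8),cv2.MORPH_CLOSE,np.ones((7,7)))>0
            p=W[m2&(W[...,2]<15)]; print("plate",np.round(c),m2.sum(),rect(p[:,:2]),p.mean(0).round(1))
            ol=cv2.erode(m2.astype(np.uint8),np.ones((9,9)))>0
            o=W[ol&(im.max(-1)<90)]
            if len(o)>9: print("   outline",rect(o[:,:2]),o.mean(0).round(1))
    else: pass
    for v,u,nm in ((196,160,"dish"),(178,250,"timer")):
        if n=="top": print(nm,W[v,u].round(1))
E
```

```text
top table z [[259.1, -56.0, 3.1], [385.8, -1.0, 0.3]]
green [303. 150.] 328 ztop 54.0 rect [ 648.8 -132.4   84.8   27.    19.3] cen [ 648.7 -132.3   52. ]
green [251. 173.] 76 ztop 21.5 rect [588.8   1.4  42.1  15.8  84.1] cen [588.6   1.8  19.3]
green [413. 184.] 98 ztop 77.9 rect [ 560.5 -408.1   26.3   26.    -4.6] cen [ 560.  -408.6   76.2]
green [ 89. 186.] 124 ztop 85.9 rect [533.2 401.7  29.6  27.4 -18.1] cen [532.7 401.7  83.9]
green [216. 212.] 405 ztop 68.0 rect [479.   86.3  54.8  54.3 -43.1] cen [478.6  86.6  66. ]
bright ex [100  96  90] [101  95  89]
plate [197. 142.] 1018 [676.7 150.8 111.  110.5 -27.1] [675.4 150.8   5.9]
plate [291. 210.] 1661 [ 495.  -107.5  117.   111.8  -63.4] [ 494.7 -108.4    6.1]
   outline [ 495.9 -108.2   43.7   40.9  -87.1] [ 496.3 -107.     6.4]
plate [135. 243.] 1298 [398.1 303.  112.5 110.7  67.5] [398.  302.6   5.9]
plate [359. 245.] 1716 [ 407.4 -291.5  111.5  111.3  -64.1] [ 407.1 -290.6    6.5]
   outline [ 407.2 -290.9   82.4   45.3   24.4] [ 407.4 -288.5    6.5]
dish [522.3 242.3  14. ]
timer [576.5   3.8  18.7]
side table z [[326.2, -255.5, -1.3], [414.5, -94.1, -2.5]]
green [300. 148.] 41 ztop 80.6 rect [881.3 122.7  96.   11.1  45.9] cen [878.7 120.9  79.7]
green [179. 153.] 45 ztop 83.0 rect [532.1 399.3  32.7  24.6  34. ] cen [530.7 398.   81.8]
green [225. 196.] 168 ztop 65.3 rect [477.6  86.2  55.7  52.7  62.2] cen [476.8  83.6  64. ]
green [315. 208.] 160 ztop 51.1 rect [ 648.  -134.    90.4   26.8   19.3] cen [ 645.6 -135.2   49.7]
green [386. 262.] 74 ztop 75.6 rect [ 557.5 -409.9   26.4   24.7   -5.9] cen [ 558.2 -410.4   74.1]
```

```bash
python3 - <<'E'
from h import *
z=np.load("top0.npz"); im=z["im"]; d=z["d"]; W=world("top",d)
gray=im.max(-1)
bh=cv2.morphologyEx(gray,cv2.MORPH_BLACKHAT,np.ones((9,9)))
for nm,(x,y) in dict(cup=(676.5,150.8),tube=(495.5,-108),bottle=(398,302.8),box=(407.3,-290.9)).items():
    m=(np.hypot(W[...,0]-x,W[...,1]-y)<53)&(bh>25)&(d>0)
    for c,k in comps(m,25):
        p=W[k]; print(nm,"px",c.round(),k.sum(),rect(p[:,:2]),p.mean(0).round(1))
for n in ("top","side"):
    z=np.load(n+"0.npz"); im=z["im"].astype(int); W=world(n,z["d"])
    m=(np.hypot(W[...,0]-560,W[...,1]+408)<34)
    t=W[m&(W[...,2]>(50 if n=="top" else 46))&(W[...,2]<60)&(im[...,1]<1.3*im[...,0])]
    print(n,"bottle shoulder",len(t),rect(t[:,:2]))
    s=W[m&(W[...,2]>8)&(W[...,2]<60)]; print(n,"all",len(s),rect(s[:,:2]))
    # vertical faces: 2-line fit by yaw search
    best=min(((np.minimum(np.abs((q:=(s[:,:2]-[560,-408.5])@np.array([[np.cos(a),-np.sin(a)],[np.sin(a),np.cos(a)]])).__abs__()[:,0]-21),np.abs(q[:,1]-21))**1).mean(),np.degrees(a)) for a in np.radians(np.arange(-45,45,1)))
    print(best)
E
python3 -c "
import cv2
a=cv2.imread('pics/top0.png')
import numpy as np
z=np.load('top0.npz')['im'][...,::-1];s=np.load('side0.npz')['im'][...,::-1]
f=lambda q:np.clip(cv2.resize(q,(400,400),interpolation=cv2.INTER_CUBIC)*1.5,0,255)
cv2.imwrite('pics/bot.png',np.hstack([f(z[160:210,385:435]),f(s[245:305,355:415])]))"
```

```text
cup px [197. 142.] 132 [676.6 150.9  70.4  69.    2.7] [675.8 151.2   6.4]
tube px [291. 210.] 81 [ 494.6 -108.3   43.7   43.5  -87.1] [ 494.9 -107.5    6.3]
bottle px [135. 242.] 144 [398.3 302.   60.3  59.4  67.4] [398.9 301.8   6. ]
box px [359. 244.] 172 [ 407.7 -290.6  102.8   47.1   25.2] [ 407.4 -289.5    6.5]
top bottle shoulder 136 [ 559.5 -408.2   42.4   42.1   56.7]
top all 285 [ 559.2 -407.9   43.3   42.4  -32.1]
(np.float64(2.8457106402897003), np.float64(-29.000000000000004))
side bottle shoulder 166 [ 557.3 -411.9   44.1   40.3  -36. ]
side all 456 [ 557.7 -410.8   44.1   42.7  -32.5]
(np.float64(3.464365504104262), np.float64(44.0))[ WARN:0@0.033] global loadsave.cpp:1063 imwrite_ Unsupported depth image for selected encoder is fallbacked to CV_8U.
```

View pics/bot.png

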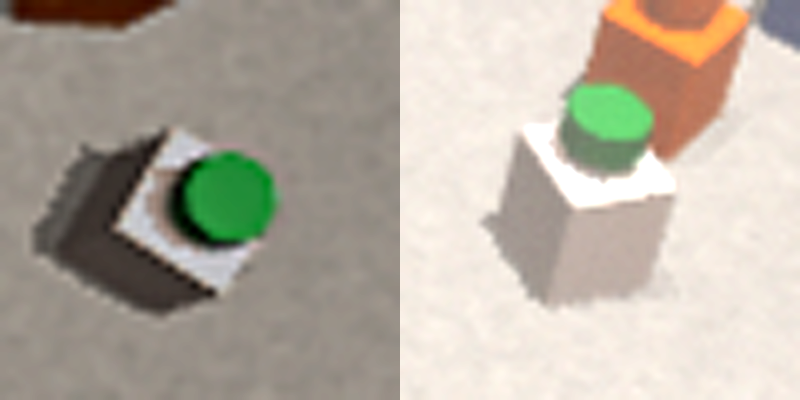

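```bash
cat >> h.py <<'E'
from scipy.spatial.transform import Rotation as R
def go(x,y,z,psi=None):
    s=read_state(); Q=R.from_rotvec(s["orientation"]); M=Q.as_matrix()
    cur=np.degrees(np.arctan2(M[1,0],M[0,0]))
    if psi is None: psi=cur
    psi=cur+(psi-cur+90)%180-90          # half turn symmetric
    T=Q.inv()*R.from_matrix(R.from_euler("z",psi,degrees=True).as_matrix()@np.diag([1,-1,-1.]))
    print("t",round(s["time_s"],2),"pos",s["eef_pos"].round(1),"psi",cur.round(1),"->",psi.round(1),"q1,q6",np.degrees(s["joint_positions"][[0,5]]).round(0),"open",round(s["opening"],1),"F",s["force"].round(1),"gf",s["gripper_force"])
    print(" tool d",(M.T@(np.array([x,y,z])-s["eef_pos"])).round(1),"turn",np.degrees(T.as_rotvec()).round(1))
E
python3 - <<'E'
from h import *
go(478.7,86.3,170)
z=np.load("top0.npz"); im=z["im"].astype(int); W=world("top",z["d"]); r,g,b=im[...,0],im[...,1],im[...,2]
o=(r>1.8*b)&(r>1.5*g)&(W[...,1]<-300)&(W[...,1]>-460)&(W[...,0]<720)
print("orange",rect(W[o][:,:2]),W[o].mean(0).round(1))
for c,m in comps((W[...,2]>60)&(W[...,1]<-330)&(W[...,2]<600)&(z["d"]>0),20):
    p=W[m]; print(c.round(),m.sum(),p.min(0).round(),p.max(0).round())
E
```

```text
t 0.1 pos [193.4 646.2 225.7] psi -16.7 -> -16.7 q1,q6 [ 90. -17.] open 87.9 F [ 0.5  0.6 -0. ] gf 0.0
 tool d [433.9 454.5  56.4] turn [ 0.1 -0.  -0. ]
orange [ 662.5 -395.8   77.6   53.1  -35.5] [ 648.3 -382.6   51.1]
[418. 100.] 1225 [ 731. -479.   60.] [ 849. -396.   76.]
[503. 138.] 74 [ 676. -641.   61.] [ 687. -629.  130.]
[403. 149.] 126 [ 638. -402.   60.] [ 668. -375.   82.]
[498. 158.] 401 [ 609. -640.   60.] [ 631. -565.  209.]
[412. 185.] 128 [ 545. -422.   61.] [ 574. -394.   80.]
[505. 187.] 55 [ 553. -639.   60.] [ 563. -632.  109.]
```

jog_arm(moves=[{"x":20,"y":21},{"x":33,"y":35},{"x":33,"y":35},{"x":33,"y":35},{"x":33,"y":35},{"x":33,"y":35},{"x":33,"y":35},{"x":33,"y":35},{"x":33,"y":35},{"x":33,"y":35}])

```text
invalid input at $.moves[0]: expected keys grip, x, y, z, wx, wy, wz
```

jog_arm(moves=[{"x":33,"y":35},{"x":33,"y":34},{"x":25,"y":25},{"x":15,"y":15,"z":10},{"z":30},{"z":16},{},{},{},{}])

```text
invalid input at $.moves[0]: expected keys grip, x, y, z, wx, wy, wz
```

Run:
```python
from h import *
go(478.7,86.3,9)
```

```text
t 0.1 pos [193.4 646.2 225.7] psi -16.7 -> -16.7 q1,q6 [ 90. -17.] open 87.9 F [ 0.5  0.6 -0. ] gf 0.0
 tool d [433.9 454.2 217.4] turn [ 0.1 -0.  -0. ]
```

All keys are needed in each row.

jog_arm(moves=[{"x":20,"y":21,"z":0,"wx":0,"wy":0,"wz":0,"grip":1},{"x":33,"y":35,"z":0,"wx":0,"wy":0,"wz":0,"grip":1},{"x":33,"y":35,"z":0,"wx":0,"wy":0,"wz":0,"grip":1},{"x":33,"y":35,"z":0,"wx":0,"wy":0,"wz":0,"grip":1},{"x":33,"y":35,"z":0,"wx":0,"wy":0,"wz":0,"grip":1},{"x":33,"y":35,"z":0,"wx":0,"wy":0,"wz":0,"grip":1},{"x":33,"y":35,"z":0,"wx":0,"wy":0,"wz":0,"grip":1},{"x":33,"y":35,"z":0,"wx":0,"wy":0,"wz":0,"grip":1},{"x":33,"y":35,"z":0,"wx":0,"wy":0,"wz":0,"grip":1},{"x":33,"y":35,"z":0,"wx":0,"wy":0,"wz":0,"grip":1}])

```text
time_s: 1.1
eef_pos: [401.2, 231.9, 226.6]
orientation: [-3.108, 0.455, -0.0]
force: [0.9, 0.5, 0.0]
opening: 87.8
gripper_force: 0.0
```

jog_arm(moves=[{"x":33,"y":35,"z":0,"wx":0,"wy":0,"wz":0,"grip":1},{"x":33,"y":34,"z":0,"wx":0,"wy":0,"wz":0,"grip":1},{"x":25,"y":25,"z":0,"wx":0,"wy":0,"wz":0,"grip":1},{"x":15,"y":15,"z":10,"wx":0,"wy":0,"wz":0,"grip":1},{"x":10,"y":10,"z":30,"wx":0,"wy":0,"wz":0,"grip":1},{"x":0,"y":0,"z":30,"wx":0,"wy":0,"wz":0,"grip":1},{"x":0,"y":0,"z":10,"wx":0,"wy":0,"wz":0,"grip":1},{"x":0,"y":0,"z":0,"wx":0,"wy":0,"wz":0,"grip":1},{"x":0,"y":0,"z":0,"wx":0,"wy":0,"wz":0,"grip":1},{"x":0,"y":0,"z":0,"wx":0,"wy":0,"wz":0,"grip":1}])

```text
time_s: 2.1
eef_pos: [478.7, 87.4, 148.0]
orientation: [-3.107, 0.453, -0.003]
force: [1.0, 0.2, -0.4]
opening: 87.6
gripper_force: 0.0
```

Run:
```python
from h import *
go(478.7,86.3,9)
```

```text
t 2.1 pos [478.7  87.4 148. ] psi -16.6 -> -16.6 q1,q6 [34. 40.] open 87.6 F [ 1.   0.2 -0.4] gf 0.0
 tool d [  0.    1.3 139. ] turn [-0.1 -0.1  0. ]
```

jog_arm(moves=[{"x":0,"y":1,"z":20,"wx":0,"wy":0,"wz":0,"grip":1},{"x":0,"y":0,"z":30,"wx":0,"wy":0,"wz":0,"grip":1},{"x":0,"y":0,"z":30,"wx":0,"wy":0,"wz":0,"grip":1},{"x":0,"y":0,"z":30,"wx":0,"wy":0,"wz":0,"grip":1},{"x":0,"y":0,"z":20,"wx":0,"wy":0,"wz":0,"grip":1},{"x":0,"y":0,"z":9,"wx":0,"wy":0,"wz":0,"grip":1},{"x":0,"y":0,"z":0,"wx":0,"wy":0,"wz":0,"grip":1},{"x":0,"y":0,"z":0,"wx":0,"wy":0,"wz":0,"grip":0.2},{"x":0,"y":0,"z":0,"wx":0,"wy":0,"wz":0,"grip":0},{"x":0,"y":0,"z":0,"wx":0,"wy":0,"wz":0,"grip":0}], newtons=20)

```text
time_s: 3.1
eef_pos: [478.3, 86.1, 8.7]
orientation: [-3.107, 0.455, -0.003]
force: [0.0, -0.3, 0.4]
opening: 69.7
gripper_force: 0.0
```

jog_arm(moves=[{"x":0,"y":0,"z":0,"wx":0,"wy":0,"wz":0,"grip":0},{"x":0,"y":0,"z":0,"wx":0,"wy":0,"wz":0,"grip":0},{"x":0,"y":0,"z":0,"wx":0,"wy":0,"wz":0,"grip":0},{"x":0,"y":0,"z":0,"wx":0,"wy":0,"wz":0,"grip":0},{"x":0,"y":0,"z":0,"wx":0,"wy":0,"wz":0,"grip":0},{"x":0,"y":0,"z":0,"wx":0,"wy":0,"wz":0,"grip":0},{"x":0,"y":0,"z":0,"wx":0,"wy":0,"wz":0,"grip":0},{"x":0,"y":0,"z":0,"wx":0,"wy":0,"wz":0,"grip":0},{"x":0,"y":0,"z":0,"wx":0,"wy":0,"wz":0,"grip":0},{"x":0,"y":0,"z":0,"wx":0,"wy":0,"wz":0,"grip":0}])

```text
time_s: 4.1
eef_pos: [478.1, 85.9, 8.1]
orientation: [-3.108, 0.455, -0.001]
force: [-0.4, 0.8, 6.4]
opening: 56.2
gripper_force: 20.0
```

Run:
```python
from h import *
go(676.4,151,60)
```

```text
t 4.1 pos [478.1  85.9   8.1] psi -16.6 -> -16.6 q1,q6 [33. 40.] open 56.2 F [-0.4  0.8  6.4] gf 19.998692572116852
 tool d [ 171.4 -119.2  -51.7] turn [-0. -0.  0.]
```

jog_arm(moves=[{"x":0,"y":0,"z":-5,"wx":0,"wy":0,"wz":0,"grip":0},{"x":0,"y":0,"z":-15,"wx":0,"wy":0,"wz":0,"grip":0},{"x":0,"y":0,"z":-20,"wx":0,"wy":0,"wz":0,"grip":0},{"x":13,"y":-9,"z":-12,"wx":0,"wy":0,"wz":0,"grip":0},{"x":25,"y":-17,"z":0,"wx":0,"wy":0,"wz":0,"grip":0},{"x":30,"y":-21,"z":0,"wx":0,"wy":0,"wz":0,"grip":0},{"x":30,"y":-21,"z":0,"wx":0,"wy":0,"wz":0,"grip":0},{"x":30,"y":-21,"z":0,"wx":0,"wy":0,"wz":0,"grip":0},{"x":25,"y":-17,"z":0,"wx":0,"wy":0,"wz":0,"grip":0},{"x":12,"y":-8,"z":0,"wx":0,"wy":0,"wz":0,"grip":0}], newtons=25)

```text
time_s: 5.1
eef_pos: [670.3, 148.0, 58.9]
orientation: [3.108, -0.455, -0.0]
force: [-0.4, -0.2, -0.8]
opening: 55.6
gripper_force: 25.0
```

Run:
```python
from h import *
go(676.4,151,15)
n="top"; im,d=capture(n); W=world(n,d); im=im.astype(int); r,g,b=im[...,0],im[...,1],im[...,2]
s=np.hstack([cv2.resize(q.astype(np.uint8)[...,::-1],(400,400),interpolation=cv2.INTER_CUBIC) for q in (im[92:192,147:247], (e:=capture("side")[0])[110:250,180:320])])
cv2.imwrite("pics/c1.png",np.clip(s*1.4,0,255).astype(np.uint8))
```

```text
File "<stdin>", line 4
SyntaxError: assignment expression cannot be used in a comprehension iterable expression
```

```bash
cat >> h.py <<'E'
def pair(fn,t,s,k=1.4):
    "crops (row,col,size) of top and side into one picture"
    o=[]
    for n,(v,u,h) in (("top",t),("side",s)):
        q=capture(n)[0][max(v-h,0):v+h,max(u-h,0):u+h,::-1]
        o.append(cv2.resize(q,(400,400),interpolation=cv2.INTER_CUBIC))
    cv2.imwrite("pics/"+fn,np.clip(np.hstack(o)*k,0,255).astype(np.uint8))
E
python3 - <<'E'
from h import *
pair("c1.png",(142,197,50),(180,250,60))
go(676.4,151,15)
E
```

```text
t 5.2 pos [669.5 147.8  58.6] psi -16.7 -> -16.7 q1,q6 [29. 45.] open 55.8 F [-0.3 -0.5 -1. ] gf 25.000144243240356
 tool d [ 5.7 -5.1 43.5] turn [0. 0. 0.]
```

View pics/c1.png

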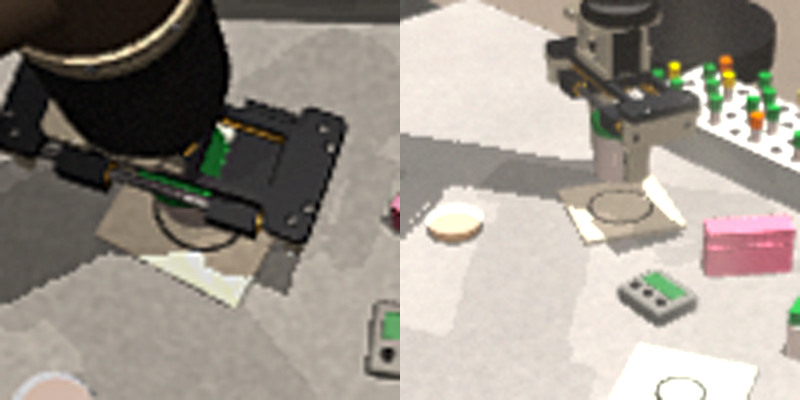

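The cup is held upright just above the large-circle plate (top crop about (195,215), side crop about (620,160)).

jog_arm(moves=[{"x":3,"y":-3,"z":8,"wx":0,"wy":0,"wz":0,"grip":0},{"x":3,"y":-2,"z":12,"wx":0,"wy":0,"wz":0,"grip":0},{"x":0,"y":0,"z":8,"wx":0,"wy":0,"wz":0,"grip":0},{"x":0,"y":0,"z":6,"wx":0,"wy":0,"wz":0,"grip":0},{"x":0,"y":0,"z":4,"wx":0,"wy":0,"wz":0,"grip":0},{"x":0,"y":0,"z":2,"wx":0,"wy":0,"wz":0,"grip":0},{"x":0,"y":0,"z":1,"wx":0,"wy":0,"wz":0,"grip":0},{"x":0,"y":0,"z":1,"wx":0,"wy":0,"wz":0,"grip":0},{"x":0,"y":0,"z":0,"wx":0,"wy":0,"wz":0,"grip":0},{"x":0,"y":0,"z":0,"wx":0,"wy":0,"wz":0,"grip":0}])

```text
time_s: 6.2
eef_pos: [675.7, 150.7, 17.9]
orientation: [-3.108, 0.455, -0.001]
force: [-0.2, 0.5, -1.8]
opening: 55.8
gripper_force: 25.0
```

Run:
```python
from h import *
go(676.4,151,15)
```

```text
t 6.2 pos [675.7 150.7  17.9] psi -16.7 -> -16.7 q1,q6 [29. 45.] open 55.8 F [-0.2  0.5 -1.8] gf 25.00026673078537
 tool d [ 0.6 -0.5  2.9] turn [-0. -0.  0.]
```

jog_arm(moves=[{"x":0.6,"y":-0.5,"z":1,"wx":0,"wy":0,"wz":0,"grip":0},{"x":0,"y":0,"z":1,"wx":0,"wy":0,"wz":0,"grip":0},{"x":0,"y":0,"z":0.7,"wx":0,"wy":0,"wz":0,"grip":0},{"x":0,"y":0,"z":0,"wx":0,"wy":0,"wz":0,"grip":0},{"x":0,"y":0,"z":0,"wx":0,"wy":0,"wz":0,"grip":0.5},{"x":0,"y":0,"z":0,"wx":0,"wy":0,"wz":0,"grip":1},{"x":0,"y":0,"z":0,"wx":0,"wy":0,"wz":0,"grip":1},{"x":0,"y":0,"z":0,"wx":0,"wy":0,"wz":0,"grip":1},{"x":0,"y":0,"z":0,"wx":0,"wy":0,"wz":0,"grip":1},{"x":0,"y":0,"z":0,"wx":0,"wy":0,"wz":0,"grip":1}])

```text
time_s: 7.2
eef_pos: [676.3, 150.9, 14.8]
orientation: [3.108, -0.455, -0.0]
force: [0.2, -0.0, 0.1]
opening: 87.0
gripper_force: 0.0
```

Run:
```python
from h import *
go(533,401.7,110)
```

```text
t 7.2 pos [676.3 150.9  14.8] psi -16.7 -> -16.7 q1,q6 [29. 45.] open 87.0 F [ 0.2 -0.   0.1] gf 0.0
 tool d [-209.2 -199.2  -95.2] turn [0. 0. 0.]
```

jog_arm(moves=[{"x":0,"y":0,"z":-10,"wx":0,"wy":0,"wz":0,"grip":1},{"x":0,"y":0,"z":-35,"wx":0,"wy":0,"wz":0,"grip":1},{"x":0,"y":0,"z":-35,"wx":0,"wy":0,"wz":0,"grip":1},{"x":-20,"y":-19,"z":-25,"wx":0,"wy":0,"wz":0,"grip":1},{"x":-32,"y":-30,"z":-10,"wx":0,"wy":0,"wz":0,"grip":1},{"x":-33,"y":-32,"z":0,"wx":0,"wy":0,"wz":0,"grip":1},{"x":-33,"y":-32,"z":0,"wx":0,"wy":0,"wz":0,"grip":1},{"x":-33,"y":-32,"z":0,"wx":0,"wy":0,"wz":0,"grip":1},{"x":-33,"y":-31,"z":0,"wx":0,"wy":0,"wz":0,"grip":1},{"x":-25,"y":-23,"z":0,"wx":0,"wy":0,"wz":0,"grip":1}])

```text
time_s: 8.2
eef_pos: [531.8, 403.8, 131.0]
orientation: [-3.108, 0.453, -0.001]
force: [0.1, -0.1, 0.4]
opening: 87.8
gripper_force: 0.0
```

Run:
```python
from h import *
n="top"; im,d=capture(n); W=world(n,d); im=im.astype(int); r,g,b=im[...,0],im[...,1],im[...,2]
gm=(g>1.6*r)&(g>1.6*b)&(d>0)&(g>40)
for c,m in comps(gm,30):
    p=W[m]; zt=np.percentile(p[:,2],90); t=p[np.abs(p[:,2]-zt)<5]
    print("green",np.round(c),m.sum(),"ztop",zt.round(1),"rect",rect(t[:,:2]),"cen",t.mean(0).round(1))
go(533,401.7,25)
```

```text
green [194. 134.] 367 ztop 74.8 rect [677.5 150.8  54.9  51.9   3.1] cen [676.4 150.5  73. ]
green [303. 150.] 329 ztop 54.0 rect [ 648.8 -132.6   84.1   27.9   19.8] cen [ 648.8 -132.4   52.2]
green [251. 174.] 75 ztop 21.1 rect [588.    1.9  42.9  15.8  84.5] cen [588.4   1.1  19.1]
green [413. 184.] 98 ztop 78.1 rect [ 560.  -408.9   26.8   25.2  -26. ] cen [ 559.8 -408.7   76.2]
t 8.25 pos [530.1 407.4 130.9] psi -16.5 -> -16.5 q1,q6 [54. 19.] open 87.6 F [ 0.1  1.7 -0.2] gf 0.0
 tool d [  4.3   4.9 105.9] turn [-0.1 -0.   0. ]
```

jog_arm(moves=[{"x":0,"y":0,"z":0,"wx":0,"wy":0,"wz":0,"grip":0.25},{"x":0,"y":0,"z":0,"wx":0,"wy":0,"wz":0,"grip":0.25},{"x":0,"y":0,"z":12,"wx":0,"wy":0,"wz":0,"grip":0.25},{"x":0,"y":0,"z":18,"wx":0,"wy":0,"wz":0,"grip":0.25},{"x":0,"y":0,"z":20,"wx":0,"wy":0,"wz":0,"grip":0.25},{"x":0,"y":0,"z":20,"wx":0,"wy":0,"wz":0,"grip":0.25},{"x":0,"y":0,"z":18,"wx":0,"wy":0,"wz":0,"grip":0.25},{"x":0,"y":0,"z":12,"wx":0,"wy":0,"wz":0,"grip":0.25},{"x":0,"y":0,"z":4,"wx":0,"wy":0,"wz":0,"grip":0.25},{"x":0,"y":0,"z":0,"wx":0,"wy":0,"wz":0,"grip":0.25}])

```text
time_s: 9.25
eef_pos: [533.3, 400.7, 25.2]
orientation: [3.107, -0.456, -0.001]
force: [-0.4, -0.1, 0.5]
opening: 54.8
gripper_force: 0.0
```

Run:
```python
from h import *
go(533,401.7,25)
```

```text
t 9.25 pos [533.3 400.7  25.2] psi -16.7 -> -16.7 q1,q6 [54. 20.] open 54.8 F [-0.4 -0.1  0.5] gf 0.0
 tool d [-0.5 -0.8  0.2] turn [0.1 0.  0. ]
```

jog_arm(moves=[{"x":0,"y":0,"z":0,"wx":0,"wy":0,"wz":0,"grip":-0.5},{"x":0,"y":0,"z":0,"wx":0,"wy":0,"wz":0,"grip":-0.6},{"x":0,"y":0,"z":0,"wx":0,"wy":0,"wz":0,"grip":-0.6},{"x":0,"y":0,"z":0,"wx":0,"wy":0,"wz":0,"grip":-0.6},{"x":0,"y":0,"z":0,"wx":0,"wy":0,"wz":0,"grip":-0.6},{"x":0,"y":0,"z":0,"wx":0,"wy":0,"wz":0,"grip":-0.6},{"x":0,"y":0,"z":0,"wx":0,"wy":0,"wz":0,"grip":-0.6},{"x":0,"y":0,"z":0,"wx":0,"wy":0,"wz":0,"grip":-0.6},{"x":0,"y":0,"z":0,"wx":0,"wy":0,"wz":0,"grip":-0.6},{"x":0,"y":0,"z":0,"wx":0,"wy":0,"wz":0,"grip":-0.6}], newtons=15)

```text
time_s: 10.25
eef_pos: [533.5, 401.9, 26.5]
orientation: [-3.108, 0.454, -0.001]
force: [0.3, 1.0, 5.8]
opening: 30.7
gripper_force: 15.0
```

Run:
```python
from h import *
go(494.8,-108,100)
```

```text
t 10.25 pos [533.5 401.9  26.5] psi -16.6 -> -16.6 q1,q6 [54. 20.] open 30.7 F [0.3 1.  5.8] gf 14.98829260468483
 tool d [109.  499.6 -74. ] turn [-0.1 -0.   0. ]
```

jog_arm(moves=[{"x":0,"y":0,"z":-8,"wx":0,"wy":0,"wz":0,"grip":-0.6},{"x":0,"y":0,"z":-20,"wx":0,"wy":0,"wz":0,"grip":-0.6},{"x":0,"y":0,"z":-25,"wx":0,"wy":0,"wz":0,"grip":-0.6},{"x":4,"y":18,"z":-21,"wx":0,"wy":0,"wz":0,"grip":-0.6},{"x":8,"y":36,"z":0,"wx":0,"wy":0,"wz":0,"grip":-0.6},{"x":9,"y":42,"z":0,"wx":0,"wy":0,"wz":0,"grip":-0.6},{"x":9,"y":42,"z":0,"wx":0,"wy":0,"wz":0,"grip":-0.6},{"x":9,"y":42,"z":0,"wx":0,"wy":0,"wz":0,"grip":-0.6},{"x":9,"y":42,"z":0,"wx":0,"wy":0,"wz":0,"grip":-0.6},{"x":9,"y":42,"z":0,"wx":0,"wy":0,"wz":0,"grip":-0.6}], newtons=20)

```text
time_s: 11.25
eef_pos: [511.1, 130.4, 99.9]
orientation: [3.108, -0.455, -0.001]
force: [0.2, -0.1, -0.2]
opening: 30.9
gripper_force: 20.0
```

jog_arm(moves=[{"x":9,"y":42,"z":0,"wx":0,"wy":0,"wz":0,"grip":-0.6},{"x":9,"y":42,"z":0,"wx":0,"wy":0,"wz":0,"grip":-0.6},{"x":9,"y":42,"z":0,"wx":0,"wy":0,"wz":0,"grip":-0.6},{"x":9,"y":40,"z":0,"wx":0,"wy":0,"wz":0,"grip":-0.6},{"x":8,"y":33,"z":0,"wx":0,"wy":0,"wz":0,"grip":-0.6},{"x":6,"y":24,"z":0,"wx":0,"wy":0,"wz":0,"grip":-0.6},{"x":2,"y":12,"z":5,"wx":0,"wy":0,"wz":0,"grip":-0.6},{"x":0,"y":0,"z":15,"wx":0,"wy":0,"wz":0,"grip":-0.6},{"x":0,"y":0,"z":10,"wx":0,"wy":0,"wz":0,"grip":-0.6},{"x":0,"y":0,"z":0,"wx":0,"wy":0,"wz":0,"grip":-0.6}])

```text
time_s: 12.25
eef_pos: [493.1, -107.6, 68.3]
orientation: [3.108, -0.455, -0.005]
force: [0.2, -0.2, 0.4]
opening: 30.8
gripper_force: 20.0
```

Run:
```python
from h import *
pair("t1.png",(205,291,50),(235,265,60))
go(494.8,-108,33.5)
```

```text
t 12.35 pos [ 494.4 -107.4   69.7] psi -16.6 -> -16.6 q1,q6 [10. 63.] open 30.8 F [-0.7  0.1  0.2] gf 20.000466406345367
 tool d [ 0.6  0.5 36.2] turn [0. 0. 0.]
```

View pics/t1.png

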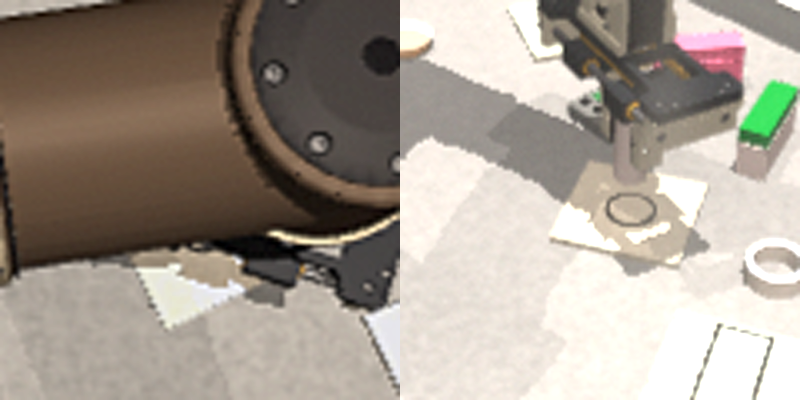

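The side crop shows the tube held upright, its foot at about (630,180) just above the small circle at (630,210).

jog_arm(moves=[{"x":0,"y":0,"z":6,"wx":0,"wy":0,"wz":0,"grip":-0.6},{"x":0,"y":0,"z":10,"wx":0,"wy":0,"wz":0,"grip":-0.6},{"x":0,"y":0,"z":8,"wx":0,"wy":0,"wz":0,"grip":-0.6},{"x":0,"y":0,"z":6,"wx":0,"wy":0,"wz":0,"grip":-0.6},{"x":0,"y":0,"z":3,"wx":0,"wy":0,"wz":0,"grip":-0.6},{"x":0,"y":0,"z":1,"wx":0,"wy":0,"wz":0,"grip":-0.6},{"x":0,"y":0,"z":1,"wx":0,"wy":0,"wz":0,"grip":-0.6},{"x":0,"y":0,"z":0,"wx":0,"wy":0,"wz":0,"grip":-0.6},{"x":0,"y":0,"z":0,"wx":0,"wy":0,"wz":0,"grip":-0.6},{"x":0,"y":0,"z":0,"wx":0,"wy":0,"wz":0,"grip":-0.6}])

```text
time_s: 13.35
eef_pos: [494.6, -107.8, 35.1]
orientation: [-3.108, 0.455, -0.001]
force: [0.3, -0.6, -0.3]
opening: 31.2
gripper_force: 20.0
```

Run:
```python
from h import *
go(494.8,-108,33)
```

```text
t 13.35 pos [ 494.6 -107.8   35.1] psi -16.7 -> -16.7 q1,q6 [10. 63.] open 31.2 F [ 0.3 -0.6 -0.3] gf 20.00050038099289
 tool d [0.2 0.1 2.1] turn [-0. -0.  0.]
```

jog_arm(moves=[{"x":0,"y":0,"z":1,"wx":0,"wy":0,"wz":0,"grip":-0.6},{"x":0,"y":0,"z":0.7,"wx":0,"wy":0,"wz":0,"grip":-0.6},{"x":0,"y":0,"z":0.5,"wx":0,"wy":0,"wz":0,"grip":-0.6},{"x":0,"y":0,"z":0,"wx":0,"wy":0,"wz":0,"grip":-0.6},{"x":0,"y":0,"z":0,"wx":0,"wy":0,"wz":0,"grip":-0.6},{"x":0,"y":0,"z":0,"wx":0,"wy":0,"wz":0,"grip":0},{"x":0,"y":0,"z":0,"wx":0,"wy":0,"wz":0,"grip":0.3},{"x":0,"y":0,"z":0,"wx":0,"wy":0,"wz":0,"grip":0.4},{"x":0,"y":0,"z":0,"wx":0,"wy":0,"wz":0,"grip":0.5},{"x":0,"y":0,"z":0,"wx":0,"wy":0,"wz":0,"grip":0.5}])

```text
time_s: 14.35
eef_pos: [494.3, -107.8, 32.5]
orientation: [3.108, -0.455, -0.0]
force: [-0.8, -0.1, -0.9]
opening: 63.3
gripper_force: 0.0
```

Run:
```python
from h import *
for p in (57.5,-32.5): go(559.8,-408.5,140,p+90)
```

```text
t 14.35 pos [ 494.3 -107.8   32.5] psi -16.7 -> -32.5 q1,q6 [10. 63.] open 63.3 F [-0.8 -0.1 -0.9] gf 0.0
 tool d [ 148.9  269.3 -107.5] turn [ 0.   0.  15.8]
t 14.35 pos [ 494.3 -107.8   32.5] psi -16.7 -> 57.5 q1,q6 [10. 63.] open 63.3 F [-0.8 -0.1 -0.9] gf 0.0
 tool d [ 148.9  269.3 -107.5] turn [ -0.    0.  -74.2]
```

jog_arm(moves=[{"x":0,"y":0,"z":-10,"wx":0,"wy":0,"wz":0,"grip":0.6},{"x":0,"y":0,"z":-35,"wx":0,"wy":0,"wz":0,"grip":0.6},{"x":0,"y":0,"z":-38,"wx":0,"wy":0,"wz":0,"grip":0.6},{"x":14,"y":25,"z":-25,"wx":0,"wy":0,"wz":0,"grip":0.6},{"x":23,"y":42,"z":0,"wx":0,"wy":0,"wz":0,"grip":0.6},{"x":24,"y":43,"z":0,"wx":0,"wy":0,"wz":0,"grip":0.6},{"x":24,"y":43,"z":0,"wx":0,"wy":0,"wz":0,"grip":0.6},{"x":24,"y":43,"z":0,"wx":0,"wy":0,"wz":0,"grip":0.6},{"x":22,"y":41,"z":0,"wx":0,"wy":0,"wz":0,"grip":0.6},{"x":18,"y":32,"z":0,"wx":0,"wy":0,"wz":0,"grip":0.6}])

```text
time_s: 15.35
eef_pos: [560.0, -411.0, 141.2]
orientation: [3.108, -0.457, 0.0]
force: [0.9, 0.4, 0.6]
opening: 70.2
gripper_force: 0.0
```

jog_arm(moves=[{"x":0,"y":0,"z":0,"wx":0,"wy":0,"wz":8,"grip":0.6},{"x":0,"y":0,"z":0,"wx":0,"wy":0,"wz":7.8,"grip":0.6},{"x":0,"y":0,"z":0,"wx":0,"wy":0,"wz":0,"grip":0.6},{"x":0,"y":0,"z":0,"wx":0,"wy":0,"wz":0,"grip":0.6},{"x":0,"y":0,"z":15,"wx":0,"wy":0,"wz":0,"grip":0.6},{"x":0,"y":0,"z":20,"wx":0,"wy":0,"wz":0,"grip":0.6},{"x":0,"y":0,"z":10,"wx":0,"wy":0,"wz":0,"grip":0.6},{"x":0,"y":0,"z":0,"wx":0,"wy":0,"wz":0,"grip":0.6},{"x":0,"y":0,"z":0,"wx":0,"wy":0,"wz":0,"grip":0.6},{"x":0,"y":0,"z":0,"wx":0,"wy":0,"wz":0,"grip":0.6}])

```text
time_s: 16.35
eef_pos: [560.7, -408.5, 96.6]
orientation: [3.016, -0.877, 0.002]
force: [-0.2, 0.7, -0.6]
opening: 70.1
gripper_force: 0.0
```

Run:
```python
from h import *
im,d=capture("top"); W=world("top",d); im=im.astype(int); r,g,b=im[...,0],im[...,1],im[...,2]
gm=(g>1.6*r)&(g>1.6*b)&(d>0)&(g>40)
for c,m in comps(gm,20):
    p=W[m]; zt=np.percentile(p[:,2],90); t=p[np.abs(p[:,2]-zt)<5]
    print("green",np.round(c),m.sum(),"ztop",zt.round(1),"rect",rect(t[:,:2]),"cen",t.mean(0).round(1))
pair("b1.png",(195,400,60),(270,390,60))
go(559.8,-408.5,20,-32.5)
```

```text
green [196.  48.] 26 ztop 83.3 rect [911.7 155.4  13.1  10.8   4.3] cen [912.1 155.4  81.6]
green [230.  48.] 24 ztop 82.7 rect [912.   65.5  14.7  10.7   1.1] cen [912.2  65.5  81.4]
green [253.  49.] 25 ztop 83.3 rect [912.4   5.8  13.6  12.6 -81.9] cen [911.7   5.4  82. ]
green [298.  50.] 25 ztop 83.6 rect [ 9.118e+02 -1.148e+02  1.250e+01  1.100e+01 -3.000e-01] cen [ 911.7 -114.6   81.6]
green [309.  51.] 23 ztop 83.3 rect [ 912.  -144.    15.9   10.5   -3.5] cen [ 911.3 -144.2   81.8]
green [173.  57.] 26 ztop 83.2 rect [882.9 214.9  13.6  10.5  31.2] cen [883.4 214.7  81.9]
green [207.  58.] 25 ztop 84.0 rect [882.5 125.   14.4  10.7   5.3] cen [882.9 125.   81.9]
green [230.  58.] 22 ztop 83.3 rect [884.1  65.2  12.4  10.6 -30.3] cen [883.7  65.   81.8]
green [286.  60.] 23 ztop 83.1 rect [ 8.838e+02 -8.310e+01  1.320e+01  1.090e+01 -3.000e-01] cen [883.4 -84.2  81.9]
green [332.  61.] 22 ztop 84.3 rect [ 883.5 -204.2   12.1   11.5   11.5] cen [ 883.7 -203.9   82.7]
green [184.  67.] 22 ztop 83.3 rect [854.8 184.2  11.7  10.2   3. ] cen [855.3 184.7  81.8]
green [207.  68.] 2
[... 972 characters left out ...]
6 -54.4  82. ]
green [298.  80.] 23 ztop 83.6 rect [ 8.274e+02 -1.149e+02  1.440e+01  1.040e+01 -8.000e-01] cen [ 827.4 -114.6   82. ]
green [194. 135.] 374 ztop 74.9 rect [676.1 150.5  56.7  51.4   1.2] cen [676.1 150.4  72.9]
green [303. 150.] 334 ztop 54.2 rect [ 648.9 -132.7   83.8   28.3   19.7] cen [ 648.3 -132.4   52.3]
green [251. 172.] 25 ztop 20.5 rect [ 5.945e+02  3.000e-01  4.030e+01  9.000e+00 -8.870e+01] cen [594.    2.6  18.8]
green [294. 206.] 119 ztop 92.7 rect [ 494.2 -105.9   29.1   27.9   86.3] cen [ 494.6 -106.5   90.9]
t 16.5 pos [ 560.5 -408.5   96.5] psi -32.5 -> -32.5 q1,q6 [-20.  78.] open 70.0 F [-0.3  0.1 -0.5] gf 0.0
 tool d [-0.7  0.4 76.5] turn [-0.  -0.1  0. ]
```

View pics/b1.png

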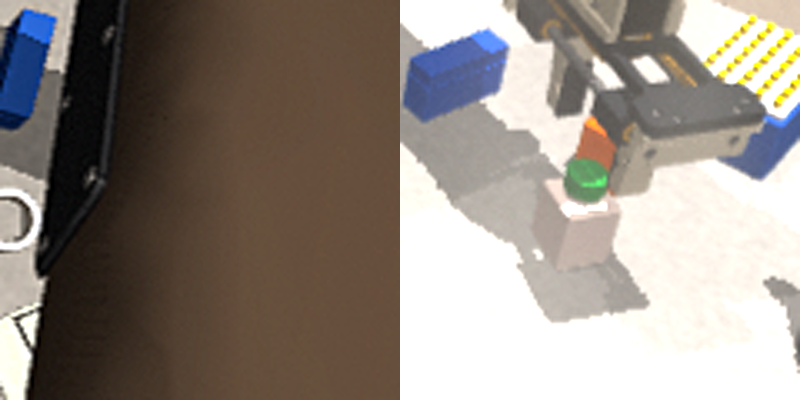

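The top view of the bottle is hidden by the arm. The side crop shows the bottle at about (580,225) between the open fingers, at (570,100) and (632,170), with the orange one behind it.

jog_arm(moves=[{"x":-0.7,"y":0.4,"z":10,"wx":0,"wy":0,"wz":0,"grip":0.6},{"x":0,"y":0,"z":20,"wx":0,"wy":0,"wz":0,"grip":0.6},{"x":0,"y":0,"z":22,"wx":0,"wy":0,"wz":0,"grip":0.6},{"x":0,"y":0,"z":16,"wx":0,"wy":0,"wz":0,"grip":0.6},{"x":0,"y":0,"z":8,"wx":0,"wy":0,"wz":0,"grip":0.6},{"x":0,"y":0,"z":0,"wx":0,"wy":0,"wz":0,"grip":0.3},{"x":0,"y":0,"z":0,"wx":0,"wy":0,"wz":0,"grip":-0.2},{"x":0,"y":0,"z":0,"wx":0,"wy":0,"wz":0,"grip":-0.3},{"x":0,"y":0,"z":0,"wx":0,"wy":0,"wz":0,"grip":-0.3},{"x":0,"y":0,"z":0,"wx":0,"wy":0,"wz":0,"grip":-0.3}])

```text
time_s: 17.5
eef_pos: [559.7, -408.6, 20.7]
orientation: [3.016, -0.878, 0.002]
force: [-1.2, -0.5, 3.2]
opening: 42.2
gripper_force: 20.0
```

jog_arm(moves=[{"x":0,"y":0,"z":0,"wx":0,"wy":0,"wz":0,"grip":-0.3},{"x":0,"y":0,"z":0,"wx":0,"wy":0,"wz":0,"grip":-0.3},{"x":0,"y":0,"z":0,"wx":0,"wy":0,"wz":0,"grip":-0.3},{"x":0,"y":0,"z":0,"wx":0,"wy":0,"wz":0,"grip":-0.3},{"x":0,"y":0,"z":0,"wx":0,"wy":0,"wz":0,"grip":-0.3},{"x":0,"y":0,"z":0,"wx":0,"wy":0,"wz":0,"grip":-0.3},{"x":0,"y":0,"z":0,"wx":0,"wy":0,"wz":0,"grip":-0.3},{"x":0,"y":0,"z":0,"wx":0,"wy":0,"wz":0,"grip":-0.3},{"x":0,"y":0,"z":0,"wx":0,"wy":0,"wz":0,"grip":-0.3},{"x":0,"y":0,"z":0,"wx":0,"wy":0,"wz":0,"grip":-0.3}])

```text
time_s: 18.5
eef_pos: [559.7, -408.5, 20.7]
orientation: [3.016, -0.878, 0.002]
force: [-1.2, 0.9, 5.9]
opening: 41.9
gripper_force: 20.0
```

Run:
```python
from h import *
go(398.4,302.3,130,-22.6)
```

```text
t 18.5 pos [ 559.7 -408.5   20.7] psi -32.4 -> -22.6 q1,q6 [-20.  78.] open 41.9 F [-1.2  0.9  5.9] gf 19.99850481748581
 tool d [-517.4 -513.3 -110. ] turn [ 0.  -0.1 -9.8]
```

jog_arm(moves=[{"x":0,"y":0,"z":-8,"wx":0,"wy":0,"wz":0,"grip":-0.3},{"x":0,"y":0,"z":-30,"wx":0,"wy":0,"wz":0,"grip":-0.3},{"x":0,"y":0,"z":-45,"wx":0,"wy":0,"wz":0,"grip":-0.3},{"x":-17,"y":-17,"z":-37,"wx":0,"wy":0,"wz":0,"grip":-0.3},{"x":-34,"y":-34,"z":-10,"wx":0,"wy":0,"wz":0,"grip":-0.3},{"x":-34,"y":-34,"z":0,"wx":0,"wy":0,"wz":0,"grip":-0.3},{"x":-34,"y":-34,"z":0,"wx":0,"wy":0,"wz":0,"grip":-0.3},{"x":-34,"y":-34,"z":0,"wx":0,"wy":0,"wz":0,"grip":-0.3},{"x":-34,"y":-34,"z":0,"wx":0,"wy":0,"wz":0,"grip":-0.3},{"x":-34,"y":-34,"z":0,"wx":0,"wy":0,"wz":0,"grip":-0.3}], newtons=30)

```text
time_s: 19.5
eef_pos: [490.5, -101.4, 150.0]
orientation: [-3.016, 0.879, -0.0]
force: [2.0, 1.4, -1.0]
opening: 41.7
gripper_force: 30.0
```

jog_arm(moves=[{"x":-34,"y":-34,"z":0,"wx":0,"wy":0,"wz":0,"grip":-0.3},{"x":-34,"y":-34,"z":0,"wx":0,"wy":0,"wz":0,"grip":-0.3},{"x":-34,"y":-34,"z":0,"wx":0,"wy":0,"wz":0,"grip":-0.3},{"x":-34,"y":-34,"z":0,"wx":0,"wy":0,"wz":0,"grip":-0.3},{"x":-34,"y":-34,"z":0,"wx":0,"wy":0,"wz":0,"grip":-0.3},{"x":-34,"y":-34,"z":0,"wx":0,"wy":0,"wz":0,"grip":-0.3},{"x":-34,"y":-34,"z":0,"wx":0,"wy":0,"wz":0,"grip":-0.3},{"x":-29,"y":-27,"z":0,"wx":0,"wy":0,"wz":0,"grip":-0.3},{"x":-19,"y":-18,"z":0,"wx":0,"wy":0,"wz":0,"grip":-0.3},{"x":-10,"y":-9,"z":0,"wx":0,"wy":0,"wz":0,"grip":-0.3}])

```text
time_s: 20.5
eef_pos: [397.6, 304.2, 149.8]
orientation: [-3.017, 0.875, 0.0]
force: [-0.7, -0.7, -0.7]
opening: 41.8
gripper_force: 30.0
```

jog_arm(moves=[{"x":0,"y":0,"z":5,"wx":0,"wy":0,"wz":-5,"grip":-0.3},{"x":0,"y":0,"z":15,"wx":0,"wy":0,"wz":-4.8,"grip":-0.3},{"x":0,"y":0,"z":25,"wx":0,"wy":0,"wz":0,"grip":-0.3},{"x":0,"y":0,"z":25,"wx":0,"wy":0,"wz":0,"grip":-0.3},{"x":0,"y":0,"z":15,"wx":0,"wy":0,"wz":0,"grip":-0.3},{"x":0,"y":0,"z":8,"wx":0,"wy":0,"wz":0,"grip":-0.3},{"x":0,"y":0,"z":4,"wx":0,"wy":0,"wz":0,"grip":-0.3},{"x":0,"y":0,"z":0,"wx":0,"wy":0,"wz":0,"grip":-0.3},{"x":0,"y":0,"z":0,"wx":0,"wy":0,"wz":0,"grip":-0.3},{"x":0,"y":0,"z":0,"wx":0,"wy":0,"wz":0,"grip":-0.3}])

```text
time_s: 21.5
eef_pos: [398.7, 302.6, 53.5]
orientation: [-3.079, 0.617, -0.001]
force: [-0.8, 0.3, -1.8]
opening: 41.8
gripper_force: 30.0
```

Run:
```python
from h import *
pair("b2.png",(240,140,55),(190,160,60))
go(398.4,302.3,28,-22.6)
```

```text
t 21.6 pos [398.6 302.5  53.3] psi -22.7 -> -22.6 q1,q6 [60.  8.] open 41.9 F [ 0.2  0.3 -0.6] gf 29.99790519475937
 tool d [-0.1  0.3 25.3] turn [-0.1 -0.  -0.1]
```

View pics/b2.png

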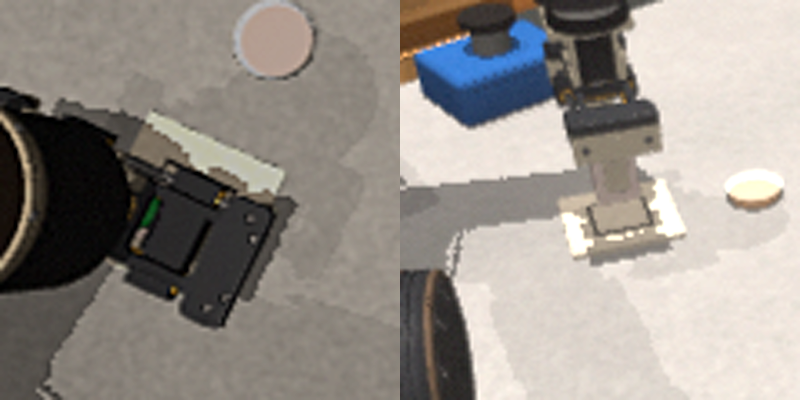

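The bottle is held above the square plate, aligned with it (side crop: bottle about (617,175), square about (620,215)).

jog_arm(moves=[{"x":0,"y":0,"z":6,"wx":0,"wy":0,"wz":0,"grip":-0.3},{"x":0,"y":0,"z":7,"wx":0,"wy":0,"wz":0,"grip":-0.3},{"x":0,"y":0,"z":5,"wx":0,"wy":0,"wz":0,"grip":-0.3},{"x":0,"y":0,"z":3,"wx":0,"wy":0,"wz":0,"grip":-0.3},{"x":0,"y":0,"z":1.5,"wx":0,"wy":0,"wz":0,"grip":-0.3},{"x":0,"y":0,"z":1,"wx":0,"wy":0,"wz":0,"grip":-0.3},{"x":0,"y":0,"z":1,"wx":0,"wy":0,"wz":0,"grip":-0.3},{"x":0,"y":0,"z":0.5,"wx":0,"wy":0,"wz":0,"grip":-0.3},{"x":0,"y":0,"z":0,"wx":0,"wy":0,"wz":0,"grip":-0.3},{"x":0,"y":0,"z":0,"wx":0,"wy":0,"wz":0,"grip":-0.3}])

```text
time_s: 22.6
eef_pos: [398.5, 302.2, 27.8]
orientation: [-3.08, 0.617, -0.0]
force: [0.8, -0.9, -1.3]
opening: 41.8
gripper_force: 30.0
```

Run:
```python
from h import *
go(398.4,302.3,28,-22.6)
```

```text
t 22.6 pos [398.5 302.2  27.8] psi -22.7 -> -22.6 q1,q6 [60.  8.] open 41.8 F [ 0.8 -0.9 -1.3] gf 29.99801069498062
 tool d [-0.1 -0.1 -0.2] turn [-0.  -0.  -0.1]
```

jog_arm(moves=[{"x":0,"y":0,"z":0.7,"wx":0,"wy":0,"wz":0,"grip":-0.3},{"x":0,"y":0,"z":0,"wx":0,"wy":0,"wz":0,"grip":-0.3},{"x":0,"y":0,"z":0,"wx":0,"wy":0,"wz":0,"grip":-0.3},{"x":0,"y":0,"z":0,"wx":0,"wy":0,"wz":0,"grip":0.3},{"x":0,"y":0,"z":0,"wx":0,"wy":0,"wz":0,"grip":0.5},{"x":0,"y":0,"z":0,"wx":0,"wy":0,"wz":0,"grip":0.6},{"x":0,"y":0,"z":0,"wx":0,"wy":0,"wz":0,"grip":0.6},{"x":0,"y":0,"z":-5,"wx":0,"wy":0,"wz":0,"grip":0.6},{"x":0,"y":0,"z":-20,"wx":0,"wy":0,"wz":0,"grip":0.6},{"x":0,"y":0,"z":-40,"wx":0,"wy":0,"wz":0,"grip":0.6}])

```text
time_s: 23.6
eef_pos: [397.2, 300.4, 90.6]
orientation: [3.075, -0.617, -0.004]
force: [0.9, 0.8, 0.3]
opening: 70.0
gripper_force: 0.0
```

Run:
```python
from h import *
go(648.8,-132.5,140,19.6)
```

```text
t 23.6 pos [397.2 300.4  90.6] psi -22.7 -> 19.6 q1,q6 [60.  8.] open 70.0 F [0.9 0.8 0.3] gf 0.0
 tool d [399.1 302.6 -48.2] turn [  0.3   0.2 -42.3]
```

jog_arm(moves=[{"x":0,"y":0,"z":-35,"wx":0,"wy":0,"wz":0,"grip":0.6},{"x":35,"y":27,"z":-13,"wx":0,"wy":0,"wz":0,"grip":0.6},{"x":37,"y":28,"z":0,"wx":0,"wy":0,"wz":0,"grip":0.6},{"x":37,"y":28,"z":0,"wx":0,"wy":0,"wz":0,"grip":0.6},{"x":37,"y":28,"z":0,"wx":0,"wy":0,"wz":0,"grip":0.6},{"x":37,"y":28,"z":0,"wx":0,"wy":0,"wz":0,"grip":0.6},{"x":37,"y":28,"z":0,"wx":0,"wy":0,"wz":0,"grip":0.6},{"x":37,"y":28,"z":0,"wx":0,"wy":0,"wz":0,"grip":0.6},{"x":37,"y":28,"z":0,"wx":0,"wy":0,"wz":0,"grip":0.6},{"x":37,"y":28,"z":0,"wx":0,"wy":0,"wz":0,"grip":0.6}])

```text
time_s: 24.6
eef_pos: [607.9, -58.9, 140.4]
orientation: [-3.08, 0.617, -0.0]
force: [0.3, 1.2, 0.7]
opening: 70.0
gripper_force: 0.0
```

jog_arm(moves=[{"x":36,"y":27,"z":0,"wx":0,"wy":0,"wz":0,"grip":0.6},{"x":22,"y":17,"z":0,"wx":0,"wy":0,"wz":0,"grip":0.6},{"x":10,"y":8,"z":0,"wx":0,"wy":0,"wz":0,"grip":0.5},{"x":0,"y":0,"z":0,"wx":0,"wy":0,"wz":-8,"grip":0.4},{"x":0,"y":0,"z":0,"wx":0,"wy":0,"wz":-8,"grip":0.3},{"x":0,"y":0,"z":0,"wx":0,"wy":0,"wz":-8,"grip":0.3},{"x":0,"y":0,"z":0,"wx":0,"wy":0,"wz":-8,"grip":0.3},{"x":0,"y":0,"z":0,"wx":0,"wy":0,"wz":-8,"grip":0.3},{"x":0,"y":0,"z":0,"wx":0,"wy":0,"wz":-2.3,"grip":0.3},{"x":0,"y":0,"z":0,"wx":0,"wy":0,"wz":0,"grip":0.3}])

```text
time_s: 25.6
eef_pos: [649.6, -130.6, 140.3]
orientation: [-3.095, -0.537, -0.0]
force: [1.0, -0.0, -0.2]
opening: 57.1
gripper_force: 0.0
```

jog_arm(moves=[{"x":0,"y":0,"z":10,"wx":0,"wy":0,"wz":0,"grip":0.3},{"x":0,"y":0,"z":25,"wx":0,"wy":0,"wz":0,"grip":0.3},{"x":0,"y":0,"z":20,"wx":0,"wy":0,"wz":0,"grip":0.3},{"x":0,"y":0,"z":10,"wx":0,"wy":0,"wz":0,"grip":0.3},{"x":0,"y":0,"z":0,"wx":0,"wy":0,"wz":0,"grip":0.3},{"x":0,"y":0,"z":0,"wx":0,"wy":0,"wz":0,"grip":0.3},{"x":0,"y":0,"z":0,"wx":0,"wy":0,"wz":0,"grip":0.3},{"x":0,"y":0,"z":0,"wx":0,"wy":0,"wz":0,"grip":0.3},{"x":0,"y":0,"z":0,"wx":0,"wy":0,"wz":0,"grip":0.3},{"x":0,"y":0,"z":0,"wx":0,"wy":0,"wz":0,"grip":0.3}])

```text
time_s: 26.6
eef_pos: [650.1, -131.2, 75.5]
orientation: [3.096, 0.536, 0.001]
force: [0.6, -0.8, -0.3]
opening: 56.6
gripper_force: 0.0
```

Run:
```python
from h import *
go(648.8,-132.5,9,19.6)
pair("x1.png",(150,300,55),(200,310,60))
```

```text
t 26.6 pos [ 650.1 -131.2   75.5] psi 19.6 -> 19.6 q1,q6 [  5. 104.] open 56.6 F [ 0.6 -0.8 -0.3] gf 0.0
 tool d [-1.7  0.8 66.5] turn [ 0. -0.  0.]
```

View pics/x1.png

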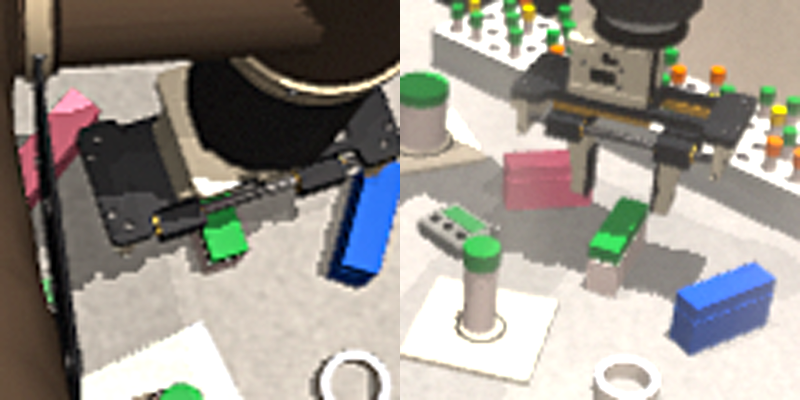

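The green box lies between the fingers (side crop box about (617,240), fingers (585,180) and (665,185)). The pink and blue boxes are clear, and the tube stands in its circle at (480,325).

jog_arm(moves=[{"x":-1.7,"y":0.8,"z":8,"wx":0,"wy":0,"wz":0,"grip":0.3},{"x":0,"y":0,"z":18,"wx":0,"wy":0,"wz":0,"grip":0.3},{"x":0,"y":0,"z":20,"wx":0,"wy":0,"wz":0,"grip":0.3},{"x":0,"y":0,"z":14,"wx":0,"wy":0,"wz":0,"grip":0.3},{"x":0,"y":0,"z":6,"wx":0,"wy":0,"wz":0,"grip":0.3},{"x":0,"y":0,"z":0,"wx":0,"wy":0,"wz":0,"grip":0.3},{"x":0,"y":0,"z":0,"wx":0,"wy":0,"wz":0,"grip":0},{"x":0,"y":0,"z":0,"wx":0,"wy":0,"wz":0,"grip":-0.5},{"x":0,"y":0,"z":0,"wx":0,"wy":0,"wz":0,"grip":-0.6},{"x":0,"y":0,"z":0,"wx":0,"wy":0,"wz":0,"grip":-0.6}], newtons=20)

```text
time_s: 27.7
eef_pos: [648.9, -132.5, 9.6]
orientation: [3.095, 0.536, 0.002]
force: [0.9, 0.3, -0.5]
opening: 30.2
gripper_force: 0.0
```

jog_arm(moves=[{"x":0,"y":0,"z":0,"wx":0,"wy":0,"wz":0,"grip":-0.6},{"x":0,"y":0,"z":0,"wx":0,"wy":0,"wz":0,"grip":-0.6},{"x":0,"y":0,"z":0,"wx":0,"wy":0,"wz":0,"grip":-0.6},{"x":0,"y":0,"z":0,"wx":0,"wy":0,"wz":0,"grip":-0.6},{"x":0,"y":0,"z":0,"wx":0,"wy":0,"wz":0,"grip":-0.6},{"x":0,"y":0,"z":0,"wx":0,"wy":0,"wz":0,"grip":-0.6},{"x":0,"y":0,"z":0,"wx":0,"wy":0,"wz":0,"grip":-0.6},{"x":0,"y":0,"z":0,"wx":0,"wy":0,"wz":0,"grip":-0.6},{"x":0,"y":0,"z":0,"wx":0,"wy":0,"wz":0,"grip":-0.6},{"x":0,"y":0,"z":0,"wx":0,"wy":0,"wz":0,"grip":-0.6}], newtons=30)

```text
time_s: 28.7
eef_pos: [648.9, -132.6, 9.6]
orientation: [3.095, 0.536, 0.001]
force: [-1.7, 0.5, 6.2]
opening: 28.1
gripper_force: 30.0
```

Run:
```python
from h import *
go(407.5,-290.6,120,25.6)
```

```text
t 28.7 pos [ 648.9 -132.6    9.6] psi 19.7 -> 25.6 q1,q6 [  5. 104.] open 28.1 F [-1.7  0.5  6.2] gf 30.000614672899246
 tool d [-280.4   67.7 -110.6] turn [ 0.  -0.  -5.9]
```

jog_arm(moves=[{"x":0,"y":0,"z":-8,"wx":0,"wy":0,"wz":0,"grip":-0.6},{"x":0,"y":0,"z":-30,"wx":0,"wy":0,"wz":0,"grip":-0.6},{"x":0,"y":0,"z":-40,"wx":0,"wy":0,"wz":0,"grip":-0.6},{"x":-20,"y":5,"z":-25,"wx":0,"wy":0,"wz":0,"grip":-0.6},{"x":-40,"y":10,"z":-7,"wx":0,"wy":0,"wz":0,"grip":-0.6},{"x":-45,"y":11,"z":0,"wx":0,"wy":0,"wz":0,"grip":-0.6},{"x":-45,"y":11,"z":0,"wx":0,"wy":0,"wz":0,"grip":-0.6},{"x":-45,"y":11,"z":0,"wx":0,"wy":0,"wz":0,"grip":-0.6},{"x":-40,"y":9,"z":0,"wx":0,"wy":0,"wz":0,"grip":-0.6},{"x":-30,"y":7,"z":0,"wx":0,"wy":0,"wz":0,"grip":-0.6}])

```text
time_s: 29.7
eef_pos: [417.9, -282.5, 119.2]
orientation: [-3.095, -0.534, 0.0]
force: [1.4, -0.7, -0.7]
opening: 27.7
gripper_force: 30.0
```

jog_arm(moves=[{"x":-15.4,"y":3.7,"z":0,"wx":0,"wy":0,"wz":0,"grip":-0.6},{"x":0,"y":0,"z":5,"wx":0,"wy":0,"wz":-3,"grip":-0.6},{"x":0,"y":0,"z":15,"wx":0,"wy":0,"wz":-2.9,"grip":-0.6},{"x":0,"y":0,"z":22,"wx":0,"wy":0,"wz":0,"grip":-0.6},{"x":0,"y":0,"z":18,"wx":0,"wy":0,"wz":0,"grip":-0.6},{"x":0,"y":0,"z":12,"wx":0,"wy":0,"wz":0,"grip":-0.6},{"x":0,"y":0,"z":5,"wx":0,"wy":0,"wz":0,"grip":-0.6},{"x":0,"y":0,"z":0,"wx":0,"wy":0,"wz":0,"grip":-0.6},{"x":0,"y":0,"z":0,"wx":0,"wy":0,"wz":0,"grip":-0.6},{"x":0,"y":0,"z":0,"wx":0,"wy":0,"wz":0,"grip":-0.6}])

```text
time_s: 30.7
eef_pos: [407.8, -290.7, 42.7]
orientation: [3.063, 0.694, 0.002]
force: [0.2, 0.7, 0.4]
opening: 27.9
gripper_force: 30.0
```

Run:
```python
from h import *
pair("x2.png",(240,355,55),(280,300,60))
go(407.5,-290.6,17,25.6)
```

```text
t 30.8 pos [ 407.6 -290.6   42.6] psi 25.5 -> 25.6 q1,q6 [-13. 128.] open 27.6 F [0.  0.6 0. ] gf 29.999669194221497
 tool d [-0.1 -0.1 25.6] turn [ 0.  -0.1 -0.1]
```

View pics/x2.png

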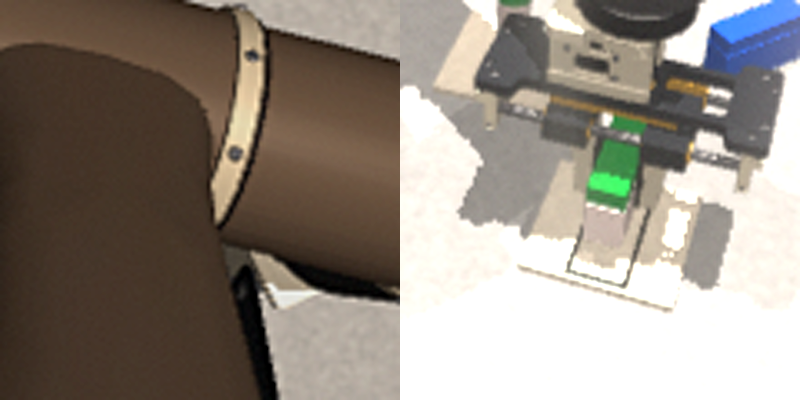

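The box is held over the long rectangle and parallel to it (side crop: box about (608,200), outline about (605,265)).

jog_arm(moves=[{"x":0,"y":0,"z":6,"wx":0,"wy":0,"wz":0,"grip":-0.6},{"x":0,"y":0,"z":7,"wx":0,"wy":0,"wz":0,"grip":-0.6},{"x":0,"y":0,"z":5,"wx":0,"wy":0,"wz":0,"grip":-0.6},{"x":0,"y":0,"z":3,"wx":0,"wy":0,"wz":0,"grip":-0.6},{"x":0,"y":0,"z":2,"wx":0,"wy":0,"wz":0,"grip":-0.6},{"x":0,"y":0,"z":1,"wx":0,"wy":0,"wz":0,"grip":-0.6},{"x":0,"y":0,"z":1,"wx":0,"wy":0,"wz":0,"grip":-0.6},{"x":0,"y":0,"z":0.6,"wx":0,"wy":0,"wz":0,"grip":-0.6},{"x":0,"y":0,"z":0,"wx":0,"wy":0,"wz":0,"grip":-0.6},{"x":0,"y":0,"z":0,"wx":0,"wy":0,"wz":0,"grip":-0.6}])

```text
time_s: 31.8
eef_pos: [407.3, -290.6, 16.5]
orientation: [3.064, 0.694, 0.0]
force: [-0.7, -0.1, -0.1]
opening: 27.5
gripper_force: 30.0
```

jog_arm(moves=[{"x":0,"y":0,"z":0.4,"wx":0,"wy":0,"wz":0,"grip":-0.6},{"x":0,"y":0,"z":0,"wx":0,"wy":0,"wz":0,"grip":-0.6},{"x":0,"y":0,"z":0,"wx":0,"wy":0,"wz":0,"grip":0},{"x":0,"y":0,"z":0,"wx":0,"wy":0,"wz":0,"grip":0.4},{"x":0,"y":0,"z":0,"wx":0,"wy":0,"wz":0,"grip":0.4},{"x":0,"y":0,"z":0,"wx":0,"wy":0,"wz":0,"grip":0.4},{"x":0,"y":0,"z":0,"wx":0,"wy":0,"wz":0,"grip":0.4},{"x":0,"y":0,"z":-6,"wx":0,"wy":0,"wz":0,"grip":0.4},{"x":0,"y":0,"z":-25,"wx":0,"wy":0,"wz":0,"grip":0.4},{"x":0,"y":0,"z":-40,"wx":0,"wy":0,"wz":0,"grip":0.4}])

```text
time_s: 32.8
eef_pos: [405.5, -290.0, 86.2]
orientation: [-3.062, -0.693, 0.007]
force: [1.5, 0.6, 0.3]
opening: 61.5
gripper_force: 0.0
```

Run:
```python
from h import *
go(420,-600,200)
```

```text
t 32.8 pos [ 405.5 -290.    86.2] psi 25.5 -> 25.5 q1,q6 [-13. 129.] open 61.5 F [1.5 0.6 0.3] gf 0.0
 tool d [-120.9  285.6 -114.4] turn [-0.2  0.2 -0. ]
```

jog_arm(moves=[{"x":0,"y":0,"z":-40,"wx":0,"wy":0,"wz":0,"grip":0.4},{"x":0,"y":0,"z":-40,"wx":0,"wy":0,"wz":0,"grip":0.4},{"x":-20,"y":25,"z":-30,"wx":0,"wy":0,"wz":0,"grip":0.4},{"x":-25,"y":31,"z":-20,"wx":0,"wy":0,"wz":0,"grip":0.4},{"x":-28,"y":35,"z":-15,"wx":0,"wy":0,"wz":0,"grip":0.4},{"x":-28,"y":35,"z":-10,"wx":0,"wy":0,"wz":0,"grip":0.4},{"x":-28,"y":35,"z":-5,"wx":0,"wy":0,"wz":0,"grip":0.4},{"x":-20,"y":23,"z":0,"wx":0,"wy":0,"wz":0,"grip":0.4},{"x":0,"y":0,"z":0,"wx":0,"wy":0,"wz":0,"grip":0.4},{"x":0,"y":0,"z":0,"wx":0,"wy":0,"wz":0,"grip":0.4}])

```text
time_s: 33.8
eef_pos: [351.3, -521.1, 246.6]
orientation: [-3.064, -0.691, 0.001]
force: [-1.1, 0.7, 0.4]
opening: 61.4
gripper_force: 0.0
```

Run:
```python
from h import *
im0,d=capture("top"); cv2.imwrite("pics/fin.png",np.clip(cv2.resize(im0,(800,600))[...,::-1]*1.4,0,255).astype(np.uint8))
W=world("top",d); im=im0.astype(int); r,g,b=im[...,0],im[...,1],im[...,2]
gm=(g>1.6*r)&(g>1.6*b)&(d>0)&(g>40)&(W[...,0]<750)
for c,m in comps(gm,20):
    p=W[m]; zt=np.percentile(p[:,2],90); t=p[np.abs(p[:,2]-zt)<5]
    print("green",np.round(c),m.sum(),"ztop",zt.round(1),"rect",rect(t[:,:2]),"cen",t.mean(0).round(1))
m=(np.hypot(W[...,0]-398,W[...,1]-302)<34)&(W[...,2]>57)&(W[...,2]<67)&(g<1.3*r); print("bottle",m.sum(),rect(W[m][:,:2]))
print("dish",W[196,160].round(1),"timer",W[178,250].round(1))
```

```text
green [194. 134.] 368 ztop 74.8 rect [676.3 150.6  55.7  52.    3.7] cen [676.3 150.6  73. ]
green [251. 173.] 66 ztop 20.8 rect [588.7   1.7  43.   15.7  86. ] cen [589.    2.7  18.7]
green [294. 206.] 120 ztop 92.7 rect [ 494.1 -105.8   29.5   27.4  -88. ] cen [ 494.3 -106.5   90.8]
green [365. 244.] 369 ztop 60.8 rect [ 407.8 -289.6   84.7   27.8   25.4] cen [ 407.7 -289.3   59.1]
green [126. 242.] 112 ztop 84.8 rect [398.9 300.4  26.8  25.6 -35.5] cen [399.4 300.9  82.9]
bottle 150 [399.  301.4  41.6  41.1 -22.8]
dish [521.8 241.5  17.1] timer [577.2   3.8  14.8]
```

View pics/fin.png

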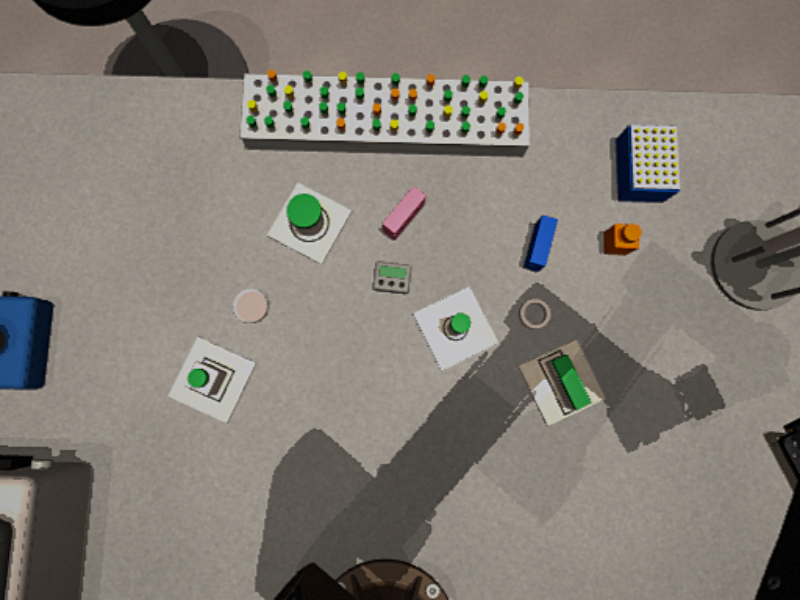

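All four containers stand centred on their plates within about 2 mm: cup (305,211), tube (459,323), bottle (198,378), box (572,382). The bottle and box yaws agree with their outlines, and the dish and timer have not moved.

```bash
python3 -c "
from station import ctrl
print(ctrl.sign_off())"
```

```text
the job is handed in; nothing more can be done
None
```

All four containers stand upright inside their matching outlines, about 2 mm or less off-centre, with the bottle and box within about 0.5° of parallel; the dish and timer were left where they were, and the job was handed in at about 34 s.

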